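# Probe the heater well and fit the matching thermometer

### The arm

A 6-joint arm with a two-finger parallel gripper is mounted at the origin on the work surface. World frame = base frame: x ahead of the robot, y to its left, z up, the work surface at z = 0. Lengths are in m, angles in rad, forces in N, time in s.
With the tool pointing down it reaches from about 0.225 to 0.875 m from the base axis. Payload 3.4 kg.
Tool frame: the origin (TCP) lies at the centre of the arm's flange, where the gripper is bolted on; the fingertips stand 173 mm ahead of it and the grasp point (between the pads) lies 155 mm ahead of it; z points along the fingers, y is the line along which they close (so a half turn about z gives the same grasp; the last joint's range is limited). The gripper opens to 85 mm and grips with 20 to 120 N. Pads are 22 mm wide; open, the fingers measure 114 mm over their backs; the gripper's body (76 mm by 85 mm) begins 54 mm behind the grasp point. The pads swing forward as they close: fully open they stand 13 mm farther back than shut.
Start: joints at [-1.341, 0.276, 1.505, -0, 1.361, -0.121], TCP at [0.198, -0.54, 0.405] pointing down, gripper open.
Joint ranges: [-2.89, 2.89], [-0.75, 2.08], [0.22, 2.7], [-1.18, 4.32], [0.11, 2.71], [-2.7, 2.7]. Speed limits (rad/s): [2.57, 2.57, 3.14, 3.14, 3.14, 3.14].

### API

Orientations are given as a rotation vector (axis times angle).
In Python, from bench import ctrl, read_camera, camera_model, order gives the robot as it stands.
- The arm moves only by the tool drive_tool, never from a script. Its argument "deltas" is one flat list of numbers, 4 for each row, row after row: the shift along the tool's x, y, z each as a share of 0.2 m, from -1 to 1, then the turn about the tool's z as a share of 180 degrees, from -1 to 1. A call has 1 to 20 rows; each row is the pose to reach, as a shift and turn from the pose commanded when the call began, along the tool's axes at that moment, turning the shorter way round; what a row does not reach only later rows make up. A row lasts 1/8 s, in which the tool goes at most 62.5 mm and 10.7 degrees, less where a joint would pass 70% of its speed; a pose out of reach is approached as far as the arm can. A call with a number of a shift or a turn outside -1 to 1 is refused whole. A call with a gripper value outside its range is refused whole. "fingers" is the opening, from 0 (shut) to 1 (fully open), set as the call begins (left out, the last holds). The fingers move at their own pace and stop on an object; "grip_force" is the grip in N (left out, the last holds). Time passes only in rows, so rows that repeat a pose let the fingers close. It gives the time, the measured TCP pose, the force, the opening and the grip force at its end, in the units of the state.
- ctrl.get_state(): the state, without advancing time (a new reading comes with each control period).
- read_camera(name): name is "side" or "top"; returns the picture (384x512x3 uint8, red, green, blue); there is no depth.
- camera_model(name): a dict with "camera_matrix" (3x3 intrinsics, pixels), "eye" and "orientation" of the camera in the world. Camera axes: x right, y up, looking along -z (the intrinsics and any distortion apply to the point x, -y, -z); pixel columns grow to the right and rows downward; lengths in m; the calibration is good to about 2 mm. A picture is of the moment at which its call begins. camera_model takes no time and is no camera call.
- order.finish_job(): hands the job in; it is judged then, once.
The state is a dict: "time": time; "joint_positions": joint angles; "joint_vel": joint speeds; "effort": joint torques, N m; "position": TCP position; "tool_rot": TCP orientation; "ft_force": force on the tool from outside, world axes, zero at the start; "torque": the same for the moment, N m; "gripper_width": opening from 0.0 (shut) to 1.0 (fully open); "grip_force": force on a finger pad.
Only numpy, scipy, OpenCV 4.12 (cv2) and the standard library are available. Lean on these libraries where they do the work, as an engineer would, in place of code of your own. Each camera call takes 0.05 s, during which the arm holds its last target. There are 200 camera calls.

### The job

Feel the bottom of the heater block's empty, ringed thermometer well with the depth rod before any thermometer leaves the rack, and stand the rod back upright in a hole of the red rack. Then put into the well the one thermometer whose thick sheath is as long as the well is deep, so that its tip rests on the bottom with the sheath's shoulder level with the block's face, and let it go there; let go of no other in the well. Leave the other thermometers in the rack and do not disturb the sample tubes, the bottle, the mortar, the beaker or the jar.

Things in the scene. Friction and masses are not known exactly. Their poses are not given: they have to be found in the camera images.
- depth_rod: Depth rod: plain steel rod 10 mm diameter, 88 mm long, with a fine groove every 10 mm, and on top a knurled handle 20 mm diameter and 36 mm long (88 to 124 mm above the tip; no dial). Loose, stands tip down in the rack. Origin at the centre of the flat tip, z up along the rod. About 0.09 to 0.14 kg.
- rod_tip (a point): Centre of the depth rod's flat lower tip.
- well: Mouth of the thermometer well: the one empty well of the heater block, with a thin ring engraved round it. Origin at the centre of the mouth, level with the block's face (105 mm above the bench). Bore 17 mm diameter, vertical, 2 mm chamfer; flat bottom on a spacer disc, rigid. Its depth cannot be seen: it is 36, 46, 56 or 66 mm below the face, whichever spacer was left in it, and is any of these in each run.
- heater: Dry-block heater, fixed: grey housing 190 mm wide along y, from 130 mm before (-x, sloping control panel) to 87 mm behind the origin, 95 mm high; a bored aluminium block 96 by 96 mm rises in it to 105 mm. Origin on the bench under the centre of the block; the four wells lie at x = +-20, y = +-20 mm. Stands left or right of the rack, turned up to 0.4 rad.
- rack: Red test-tube rack, fixed: 240 mm long along its x, 60 mm wide, 46 mm high, two plates between end walls, five 17 mm holes in a row along x at -88, -44, 0, 44 and 88 mm. Origin on the bench under its centre. Things in it stand on the bottom of the holes, 6 mm above the bench. Turned up to 0.6 rad. Holds the four thermometers and the depth rod in any order; neighbours are 44 mm apart.
- thermometer_36: Steel dial thermometer with a 36 mm sheath; loose, stands tip down in the rack. Origin at the centre of the tip, z up along the stem. From the tip: sheath 14 mm diameter (nose tapered over the first 4 mm to 9.6 mm) up to its shoulder at 36 mm; neck 9 mm diameter to 70 mm; nut 15 mm diameter to 78 mm; round dial 28 mm diameter, 14 mm thick, its white face up, top at 92 mm. Best taken by the dial's rim. About 0.04 to 0.09 kg.
- thermometer_46: Steel dial thermometer with a 46 mm sheath; loose, stands tip down in the rack. Origin at the centre of the tip, z up along the stem. From the tip: sheath 14 mm diameter (nose tapered over the first 4 mm to 9.6 mm) up to its shoulder at 46 mm; neck 9 mm diameter to 80 mm; nut 15 mm diameter to 88 mm; round dial 28 mm diameter, 14 mm thick, its white face up, top at 102 mm. Best taken by the dial's rim. About 0.04 to 0.09 kg.
- thermometer_56: Steel dial thermometer with a 56 mm sheath; loose, stands tip down in the rack. Origin at the centre of the tip, z up along the stem. From the tip: sheath 14 mm diameter (nose tapered over the first 4 mm to 9.6 mm) up to its shoulder at 56 mm; neck 9 mm diameter to 90 mm; nut 15 mm diameter to 98 mm; round dial 28 mm diameter, 14 mm thick, its white face up, top at 112 mm. Best taken by the dial's rim. About 0.04 to 0.09 kg.
- thermometer_66: Steel dial thermometer with a 66 mm sheath; loose, stands tip down in the rack. Origin at the centre of the tip, z up along the stem. From the tip: sheath 14 mm diameter (nose tapered over the first 4 mm to 9.6 mm) up to its shoulder at 66 mm; neck 9 mm diameter to 100 mm; nut 15 mm diameter to 108 mm; round dial 28 mm diameter, 14 mm thick, its white face up, top at 122 mm. Best taken by the dial's rim. About 0.04 to 0.09 kg.
- shoulder_36 (a point): Centre of the shoulder (upper end of the thick sheath) of the thermometer with the 36 mm sheath.
- shoulder_46 (a point): Centre of the shoulder (upper end of the thick sheath) of the thermometer with the 46 mm sheath.
- shoulder_56 (a point): Centre of the shoulder (upper end of the thick sheath) of the thermometer with the 56 mm sheath.
- shoulder_66 (a point): Centre of the shoulder (upper end of the thick sheath) of the thermometer with the 66 mm sheath.
- tube_1: Capped sample tube hanging by its cap in one of the other wells; loose. Origin at the centre of the cap's underside, on the block's face; cap 21 mm diameter, 15 mm high; tube 30 mm long below it. Leave alone.
- tube_2: Capped sample tube hanging by its cap in one of the other wells; loose. Origin at the centre of the cap's underside, on the block's face; cap 21 mm diameter, 15 mm high; tube 30 mm long below it. Leave alone.
- tube_3: Capped sample tube hanging by its cap in one of the other wells; loose. Origin at the centre of the cap's underside, on the block's face; cap 21 mm diameter, 15 mm high; tube 30 mm long below it. Leave alone.
- reagent_bottle: Amber bottle, 60 mm diameter, 175 mm high, upright between rack and heater; loose; origin under its centre. Leave alone.
- mortar: White mortar, 92 mm diameter, 52 mm high, with its pestle leaning out 52 mm to its -x side, up to 80 mm high; loose; origin under its centre. Leave alone.
- beaker: Glass beaker, 68 mm diameter, 85 mm high; loose; origin under its centre. Leave alone.
- jar: Glass jar with a black cap, 60 mm diameter, 70 mm high; loose; origin under its centre. Leave alone.
There are look-alikes about, which are no part of the job. What is shaped like the depth_rod but blue, pink or yellow is not meant.

How it is judged:
On the way, in this order (a step that is already met when the one before it is completed fails the run):
1. the held depth rod stands still in the ringed well, its tip on the bottom (within 3 mm of one of the four possible levels, for 0.15 s), while all four thermometers stand in the rack (horizontal distance between rod_tip and well below 0.008 m and angle between depth_rod's own z axis and vertical below 0.2 rad and linear speed of depth_rod below 0.006 m/s and (z of rod_tip in the frame of well between -0.039 and -0.033 m or z of rod_tip in the frame of well between -0.049 and -0.043 m or z of rod_tip in the frame of well between -0.059 and -0.053 m or z of rod_tip in the frame of well between -0.069 and -0.063 m) and contact force between depth_rod and the fingers above 0.5 N and z of each of thermometer_36, thermometer_46, thermometer_56, thermometer_66 in the frame of rack below 0.014 m and x of thermometer_36 in the frame of rack between -0.115 and 0.115 m and y of thermometer_36 in the frame of rack between -0.03 and 0.03 m and angle between each of thermometer_36, thermometer_46, thermometer_56, thermometer_66's own z axis and vertical below 0.3 rad and x of thermometer_46 in the frame of rack between -0.115 and 0.115 m and y of thermometer_46 in the frame of rack between -0.03 and 0.03 m and x of thermometer_56 in the frame of rack between -0.115 and 0.115 m and y of thermometer_56 in the frame of rack between -0.03 and 0.03 m and x of thermometer_66 in the frame of rack between -0.115 and 0.115 m and y of thermometer_66 in the frame of rack between -0.03 and 0.03 m), for 0.15 s.
2. the depth rod stands upright in the rack again, let go (z of rod_tip in the frame of rack below 0.014 m and x of rod_tip in the frame of rack between -0.115 and 0.115 m and y of rod_tip in the frame of rack between -0.03 and 0.03 m and angle between depth_rod's own z axis and vertical below 0.3 rad and contact force between depth_rod and the fingers below 0.05 N and linear speed of depth_rod below 0.03 m/s), for 0.1 s.
At the end, for the whole second after the job is handed in: One thermometer rests in the ringed well, let go, its shoulder level with the block face (4 mm; 5 mm off centre; tilt under 0.15 rad). The rod and the other three stand at rest in rack holes (tilt under 0.3 rad). Tubes are within 20 mm, bottle, mortar, beaker and jar within 30 mm of their starts ((((z of shoulder_36 in the frame of well between -0.004 and 0.004 m and horizontal distance between shoulder_36 and well below 0.005 m and angle between thermometer_36's own z axis and vertical below 0.15 rad and linear speed of thermometer_36 below 0.02 m/s) and (z of thermometer_46 in the frame of rack below 0.014 m and x of thermometer_46 in the frame of rack between -0.115 and 0.115 m and y of thermometer_46 in the frame of rack between -0.03 and 0.03 m and angle between thermometer_46's own z axis and vertical below 0.3 rad) and (z of thermometer_56 in the frame of rack below 0.014 m and x of thermometer_56 in the frame of rack between -0.115 and 0.115 m and y of thermometer_56 in the frame of rack between -0.03 and 0.03 m and angle between thermometer_56's own z axis and vertical below 0.3 rad) and (z of thermometer_66 in the frame of rack below 0.014 m and x of thermometer_66 in the frame of rack between -0.115 and 0.115 m and y of thermometer_66 in the frame of rack between -0.03 and 0.03 m and angle between thermometer_66's own z axis and vertical below 0.3 rad)) or ((z of shoulder_46 in the frame of well between -0.004 and 0.004 m and horizontal distance between shoulder_46 and well below 0.005 m and angle between thermometer_46's own z axis and vertical below 0.15 rad and linear speed of thermometer_46 below 0.02 m/s) and (z of thermometer_36 in the frame of rack below 0.014 m and x of thermometer_36 in the frame of rack between -0.115 and 0.115 m and y of thermometer_36 in the frame of rack between -0.03 and 0.03 m and angle between thermometer_36's own z axis and vertical below 0.3 rad) and (z of thermometer_56 in the frame of rack below 0.014 m and x of thermometer_56 in the frame of rack between -0.115 and 0.115 m and y of thermometer_56 in the frame of rack between -0.03 and 0.03 m and angle between thermometer_56's own z axis and vertical below 0.3 rad) and (z of thermometer_66 in the frame of rack below 0.014 m and x of thermometer_66 in the frame of rack between -0.115 and 0.115 m and y of thermometer_66 in the frame of rack between -0.03 and 0.03 m and angle between thermometer_66's own z axis and vertical below 0.3 rad)) or ((z of shoulder_56 in the frame of well between -0.004 and 0.004 m and horizontal distance between shoulder_56 and well below 0.005 m and angle between thermometer_56's own z axis and vertical below 0.15 rad and linear speed of thermometer_56 below 0.02 m/s) and (z of thermometer_36 in the frame of rack below 0.014 m and x of thermometer_36 in the frame of rack between -0.115 and 0.115 m and y of thermometer_36 in the frame of rack between -0.03 and 0.03 m and angle between thermometer_36's own z axis and vertical below 0.3 rad) and (z of thermometer_46 in the frame of rack below 0.014 m and x of thermometer_46 in the frame of rack between -0.115 and 0.115 m and y of thermometer_46 in the frame of rack between -0.03 and 0.03 m and angle between thermometer_46's own z axis and vertical below 0.3 rad) and (z of thermometer_66 in the frame of rack below 0.014 m and x of thermometer_66 in the frame of rack between -0.115 and 0.115 m and y of thermometer_66 in the frame of rack between -0.03 and 0.03 m and angle between thermometer_66's own z axis and vertical below 0.3 rad)) or ((z of shoulder_66 in the frame of well between -0.004 and 0.004 m and horizontal distance between shoulder_66 and well below 0.005 m and angle between thermometer_66's own z axis and vertical below 0.15 rad and linear speed of thermometer_66 below 0.02 m/s) and (z of thermometer_36 in the frame of rack below 0.014 m and x of thermometer_36 in the frame of rack between -0.115 and 0.115 m and y of thermometer_36 in the frame of rack between -0.03 and 0.03 m and angle between thermometer_36's own z axis and vertical below 0.3 rad) and (z of thermometer_46 in the frame of rack below 0.014 m and x of thermometer_46 in the frame of rack between -0.115 and 0.115 m and y of thermometer_46 in the frame of rack between -0.03 and 0.03 m and angle between thermometer_46's own z axis and vertical below 0.3 rad) and (z of thermometer_56 in the frame of rack below 0.014 m and x of thermometer_56 in the frame of rack between -0.115 and 0.115 m and y of thermometer_56 in the frame of rack between -0.03 and 0.03 m and angle between thermometer_56's own z axis and vertical below 0.3 rad))) and z of rod_tip in the frame of rack below 0.014 m and x of rod_tip in the frame of rack between -0.115 and 0.115 m and y of rod_tip in the frame of rack between -0.03 and 0.03 m and angle between depth_rod's own z axis and vertical below 0.3 rad and linear speed of depth_rod below 0.02 m/s and distance of each of reagent_bottle, mortar, beaker, jar from where it was at the start of the episode below 0.03 m and distance of each of tube_1, tube_2, tube_3 from where it was at the start of the episode below 0.02 m); the robot touches nothing.
It fails at once if a thermometer is let go in the ringed well with its shoulder more than 6 mm above or below the block's face ((z of thermometer_36 in the frame of well below -0.01 m and horizontal distance between thermometer_36 and well below 0.012 m and contact force between thermometer_36 and the fingers below 0.05 N and linear speed of thermometer_36 below 0.02 m/s and (z of shoulder_36 in the frame of well below -0.006 m or z of shoulder_36 in the frame of well above 0.006 m)) or (z of thermometer_46 in the frame of well below -0.01 m and horizontal distance between thermometer_46 and well below 0.012 m and contact force between thermometer_46 and the fingers below 0.05 N and linear speed of thermometer_46 below 0.02 m/s and (z of shoulder_46 in the frame of well below -0.006 m or z of shoulder_46 in the frame of well above 0.006 m)) or (z of thermometer_56 in the frame of well below -0.01 m and horizontal distance between thermometer_56 and well below 0.012 m and contact force between thermometer_56 and the fingers below 0.05 N and linear speed of thermometer_56 below 0.02 m/s and (z of shoulder_56 in the frame of well below -0.006 m or z of shoulder_56 in the frame of well above 0.006 m)) or (z of thermometer_66 in the frame of well below -0.01 m and horizontal distance between thermometer_66 and well below 0.012 m and contact force between thermometer_66 and the fingers below 0.05 N and linear speed of thermometer_66 below 0.02 m/s and (z of shoulder_66 in the frame of well below -0.006 m or z of shoulder_66 in the frame of well above 0.006 m))).
It fails at once if a bystander is pushed more than 30 mm or a sample tube is shifted or lifted more than 20 mm (not (distance of each of reagent_bottle, mortar, beaker, jar from where it was at the start of the episode below 0.03 m and distance of each of tube_1, tube_2, tube_3 from where it was at the start of the episode below 0.02 m)).
It fails at once if the bottle, mortar, beaker or jar is tipped by more than 0.5 rad (angle between any of reagent_bottle, mortar, beaker, jar's own z axis and vertical above 0.5 rad).
It also fails if it takes over 72 s, if anything falls off the work surface, if the arm or the gripper's body presses on something with over 40 N, if the wrist force passes 120 N, or if a joint passes its speed limit or range.

## Working session

There is one attempt and no reset: what is moved stays moved. The work goes in short steps, Python scripts to look and compute and a tool call to move; the robot and the scene stay as the last step left them, time stands still between calls to the robot, and variables do not carry over. Pictures are saved under pics/ and viewed, at most 10 in all, crops included, and the job is handed in when it is done.

Besides the shell and the picture viewer there is one more tool, called after "Emit:" as name(argument=value, ...) on one line, values as JSON. drive_tool: Moves the arm, as the interface text tells. Shift numbers are shares of 0.2 m and turn numbers shares of 180 degrees, none past 1 either way. Its arguments: {"type":"object","properties":{"deltas":{"type":"array"},"fingers":{"type":"number"},"grip_force":{"type":"number"}},"required":["deltas"]}

```bash
mkdir -p pics
cat > h.py <<'E'
import numpy as np, cv2
from scipy.spatial.transform import Rotation as R
from bench import ctrl, read_camera, camera_model, order
def cm(n):
    m=camera_model(n); K=np.array(m["camera_matrix"]); o=np.array(m["orientation"],float)
    Rm=o if o.shape==(3,3) else (R.from_rotvec(o).as_matrix() if o.size==3 else R.from_quat(o).as_matrix())
    return K,np.array(m["eye"]),Rm,m
def pix(n,p):
    K,e,Rm,_=cm(n); c=Rm.T@(np.array(p)-e); q=K@np.array([c[0],-c[1],-c[2]]); return q[:2]/q[2]
def ray(n,u,v,z):
    K,e,Rm,_=cm(n); a=np.linalg.solve(K,[u,v,1]); d=Rm@np.array([a[0],-a[1],-a[2]]); return e+d*(z-e[2])/d[2]
def snap(n,name,crop=None,s=1):
    im=read_camera(n)[:,:,::-1]
    if crop: im=im[crop[1]:crop[3],crop[0]:crop[2]]
    im=cv2.resize(im,None,fx=s,fy=s,interpolation=cv2.INTER_CUBIC); cv2.imwrite(f"pics/{name}.png",im)
E
python3 - <<'E'
from h import *
for n in("top","side"):
    snap(n,n+"1",None,1.5); print(camera_model(n))
s=ctrl.get_state();print(s)
E
```

```text
{'camera_matrix': array([[384.95658586,   0.        , 251.8064232 ],
       [  0.        , 384.95658586, 194.20393905],
       [  0.        ,   0.        ,   1.        ]]), 'eye': array([ 0.40832283, -0.02505075,  0.9985082 ]), 'orientation': array([ 0.14000897, -0.0928521 , -1.59389767])}
{'camera_matrix': array([[469.37352591,   0.        , 251.81037412],
       [  0.        , 469.37352591, 195.40523035],
       [  0.        ,   0.        ,   1.        ]]), 'eye': array([0.29680113, 0.74060464, 0.7353542 ]), 'orientation': array([ 0.2054722 , -1.2143308 , -2.60859855])}
{'time': 0.1, 'joint_positions': array([-1.34100186e+00,  2.76526669e-01,  1.50598327e+00, -1.62089596e-05,
        1.36069205e+00, -1.21009460e-01]), 'joint_vel': array([-0.00118576, -0.00018192, -0.0014465 , -0.00101164, -0.00080114,
       -0.00101379]), 'effort': array([ 1.63416553e-03, -4.17699158e+01, -2.46404886e+01, -2.65561039e-04,
        5.84548776e-03,  4.78108646e-07]), 'position': array([ 0.19754622, -0.53980947,  0.40393815]), 'tool_rot': array([-3.09180717e+00, -5.47945300e-01,  1.62209426e-04]), 'ft_force': array([ 0.17109491,  0.69642713, -1.12190482]), 'torque': array([-0.03719037, -0.00818039,  0.00737652]), 'grip_force': 0.0, 'gripper_width': 0.9978094423322157}
```

View pics/top1.png

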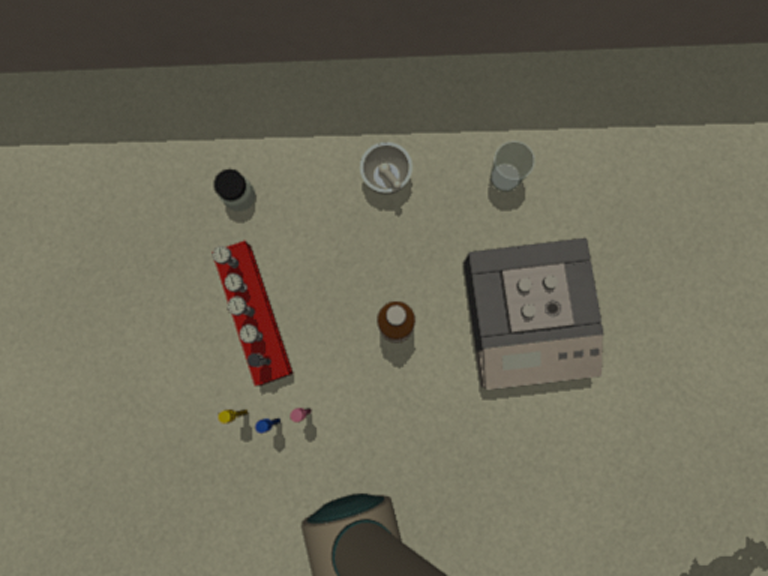

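View pics/side1.png

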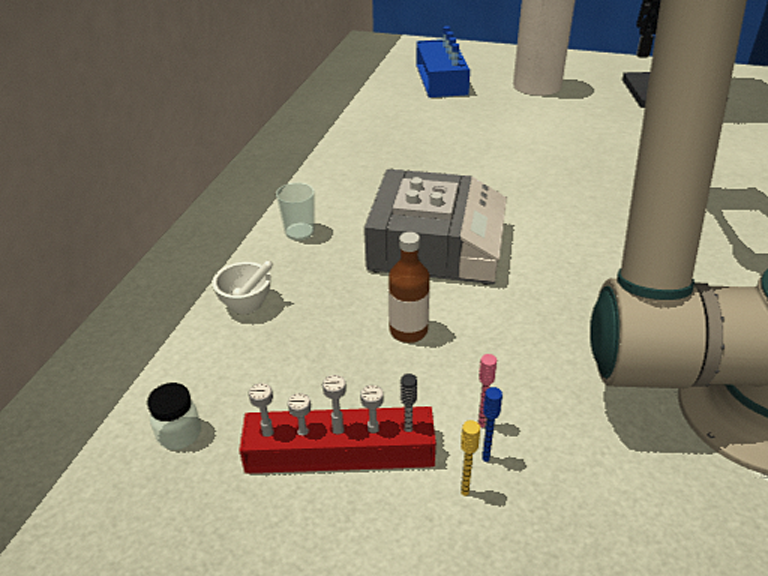

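The top view shows the red rack at (250,315), with the dark rod at (257,361) and four white dials. The heater is at (535,315), with its dark empty well at (553,308). The rod look-alikes are yellow (228,416), blue (264,425) and pink (300,415). The dark knurled one standing in the rack fits the description. I'll confirm it with enlarged crops.

Run:
```python
from h import *
im=read_camera("top")[:,:,::-1]; im2=read_camera("side")[:,:,::-1]
f=lambda a,s:cv2.resize(a,None,fx=s,fy=s,interpolation=cv2.INTER_CUBIC)
a=f(im[155:265,130:200],5); b=f(im[165:235,325:405],5)
b=np.vstack([b,np.zeros((a.shape[0]-b.shape[0],b.shape[1],3),np.uint8)])
cv2.imwrite("pics/t2.png",np.hstack([a,b]))
cv2.imwrite("pics/s2.png",f(im2[240:320,155:300],5))
```

```text
(no output)
```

View pics/t2.png

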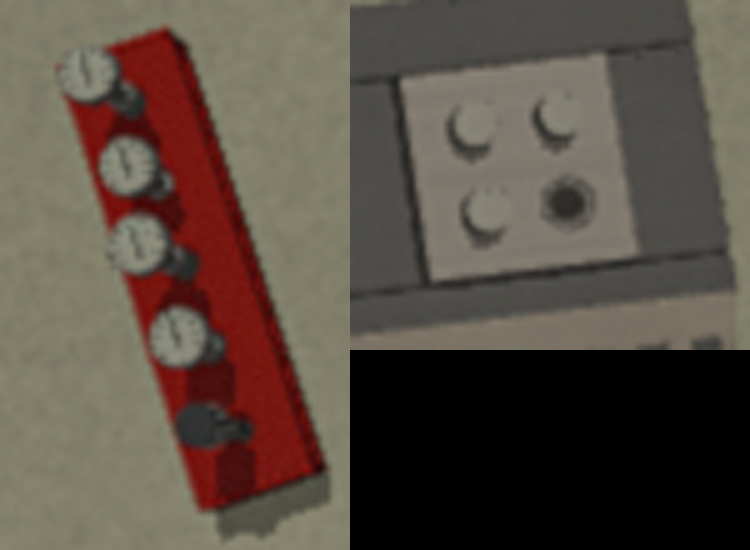

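View pics/s2.png

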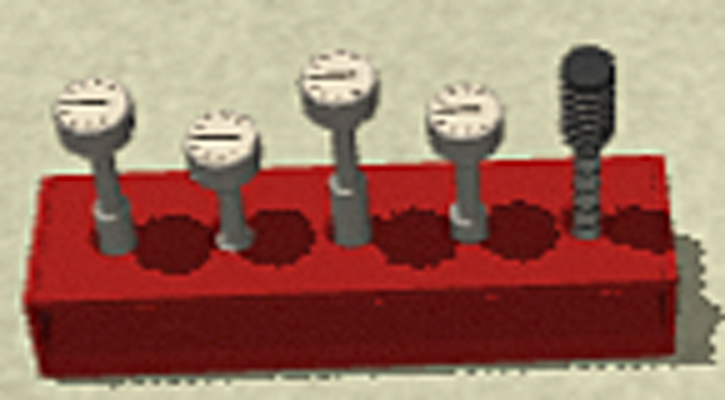

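The crops show the rack's dark knurled rod (top crop 201,424), which is the steel one, and dials at (89,73), (129,166), (140,244) and (178,337). From the sheath lengths visible in the side view, the order from the far end looks like 56, 36, 66, 46. The empty ringed well is at (567,204).

```bash
cat >> h.py <<'E'
from scipy.optimize import least_squares
T=lambda p,o:(o[0]+(p[0]+.5)/5-.5,o[1]+(p[1]+.5)/5-.5)
E
python3 - <<'E'
from h import *
tt=[T(p,(130,155)) for p in[(89,73),(129,166),(140,244),(178,337),(201,424)]]
ss=[T(p,(155,240)) for p in[(94,103),(222,138),(338,77),(465,107),(588,66)]]
hs=[.118,.098,.128,.108,.130]
P=[]
for t,s,h in zip(tt,ss,hs):
    r=least_squares(lambda x:np.r_[pix("top",x)-t,pix("side",x)-s],[.4,.2,.1])
    P.append(r.x); print(r.x.round(4),abs(r.fun).max().round(2),"top@h",ray("top",*t,h)[:2].round(4),"side@h",ray("side",*s,h)[:2].round(4))
A=np.array([ray("top",*t,h)[:2] for t,h in zip(tt,hs)]); B=np.array([ray("side",*t,h)[:2] for t,h in zip(ss,hs)])
for X in (A,B,(A+B)/2):
    d=np.diff(X,axis=0); print(np.linalg.norm(d,axis=1).round(4))
    v=X[0]-X[4]; print("rack ang",np.arctan2(v[1],v[0]), X.mean(0))
for nm,p in dict(rc_fr=(168,28),rc_nl=(203,511),rc_nr=(308,473)).items(): print(nm,ray("top",*T(p,(130,155)),.046)[:2].round(4))
q=lambda p:T((p[0]-350,p[1]),(325,165))
w=ray("top",*q((567,204)),.105);print("well",w.round(4))
for nm,p in dict(bl=(402,77),br=(605,54),fl=(430,282),fr=(638,250)).items(): print(nm,ray("top",*q(p),.105)[:2].round(4))
for p in[(478,127),(562,115),(490,212)]:print("cap",ray("top",*q(p),.120)[:2].round(4))
print("side well",ray("side",439/1.5,189/1.5,.105).round(4))
s=ctrl.get_state();M=R.from_rotvec(s["tool_rot"]).as_matrix();print(M.round(3))
E
```

```text
[0.6052 0.2443 0.117 ] 0.59 top@h [0.6064 0.2444] side@h [0.6038 0.2451]
[0.5639 0.2307 0.0962] 0.52 top@h [0.5648 0.2305] side@h [0.5624 0.2321]
[0.5224 0.2168 0.1259] 0.41 top@h [0.5231 0.2164] side@h [0.5211 0.2185]
[0.4804 0.2032 0.1085] 0.48 top@h [0.4815 0.2036] side@h [0.4798 0.2027]
[0.4392 0.1879 0.1259] 0.47 top@h [0.4401 0.1871] side@h [0.4376 0.1915]
[0.0438 0.044  0.0435 0.0446]
rack ang 0.3319881994320623 [0.52319969 0.21640214]
[0.0434 0.0435 0.0442 0.0437]
rack ang 0.31198379349265515 [0.5209413  0.21799844]
[0.0436 0.0437 0.0438 0.0441]
rack ang 0.3220203077743051 [0.5220705  0.21720029]
rc_fr [0.6448 0.2261]
rc_nl [0.4006 0.2063]
rc_nr [0.4179 0.1544]
well [ 0.5077 -0.2683  0.105 ]
bl [ 0.5697 -0.1957]
br [ 0.5778 -0.2907]
fl [ 0.4733 -0.2032]
fr [ 0.4855 -0.2993]
cap [ 0.5427 -0.2262]
cap [ 0.5471 -0.2647]
cap [ 0.5034 -0.2292]
side well [ 0.5057 -0.2677  0.105 ]
[[ 0.939  0.344 -0.   ]
 [ 0.344 -0.939  0.001]
 [ 0.    -0.001 -1.   ]]
```

Emit:
drive_tool(deltas=[0.8, -1, 0, 0.01, 0.8, -1, 0, 0.01, 0.8, -1, 0, 0.01, 0.8, -1, 0, 0.01, 0.8, -1, 0, 0.01], fingers=1, grip_force=40)

```text
time: 0.82
position: [0.2793, -0.2935, 0.4047]
tool_rot: [-3.099, -0.506, -0.0]
ft_force: [-0.3, -0.2, 0.3]
gripper_width: 0.998
grip_force: 0.0
```

Emit:
drive_tool(deltas=[0.8, -1, 0, 0, 0.8, -1, 0, 0, 0.8, -1, 0, 0, 0.8, -1, 0, 0, 0.8, -1, 0, 0])

```text
time: 1.45
position: [0.3693, -0.0543, 0.4048]
tool_rot: [-3.099, -0.511, -0.001]
ft_force: [-0.3, -0.6, 0.4]
gripper_width: 0.998
grip_force: 0.0
```

Emit:
drive_tool(deltas=[0.6, -0.85, 0, 0, 0.6, -0.85, 0, 0, 0.6, -0.85, 0, 0, 0.6, -0.85, 0, 0, 0.6, -0.85, 0, 0, 0.6, -0.85, 0, 0, 0.6, -0.85, 0, 0])

```text
time: 2.33
position: [0.4288, 0.1405, 0.4047]
tool_rot: [3.102, 0.496, -0.0]
ft_force: [0.0, -0.5, 0.6]
gripper_width: 1.0
grip_force: 0.0
```

```bash
cat >> h.py <<'E'
def go(x,y,z):
    s=ctrl.get_state();M=R.from_rotvec(s["tool_rot"]).as_matrix();p=np.array(s["position"])
    print("t",s["time"],"pos",p.round(4),"yaw_y",np.arctan2(M[1,1],M[0,1]).round(4),"tilt",M[:2,2].round(4),"F",np.round(s["ft_force"],2),"w",round(s["gripper_width"],3),s["grip_force"])
    print("shares",(M.T@(np.array([x,y,z])-p)/0.2).round(4))
E
python3 -c "
from h import *
go(.4387,.1893,.271)"
```

```text
t 2.325 pos [0.4288 0.1405 0.4047] yaw_y -1.2537 tilt [-0.     -0.0007] F [ 0.03 -0.51  0.6 ] w 1.0 0.0
shares [ 0.1232 -0.2167  0.6682]
```

Emit:
drive_tool(deltas=[0.123, -0.217, 0, 0, 0.123, -0.217, 0.2, 0, 0.123, -0.217, 0.4, 0, 0.123, -0.217, 0.6, 0, 0.123, -0.217, 0.675, 0, 0.123, -0.217, 0.675, 0, 0.123, -0.217, 0.675, 0])

```text
time: 3.2
position: [0.4391, 0.1905, 0.2706]
tool_rot: [-3.102, -0.498, -0.003]
ft_force: [-0.1, 0.3, 0.3]
gripper_width: 0.999
grip_force: 0.0
```

Emit:
drive_tool(deltas=[0, 0, 0, 0, 0, 0, 0, 0, 0, 0, 0, 0, 0, 0, 0, 0, 0, 0, 0, 0, 0, 0, 0, 0], fingers=0)

```text
time: 3.95
position: [0.4387, 0.1908, 0.27]
tool_rot: [3.101, 0.5, 0.001]
ft_force: [-0.4, -0.8, 4.0]
gripper_width: 0.221
grip_force: 39.0
```

```bash
python3 -c "
from h import *
go(.4387,.1893,.271);snap('side','g1',(155,200,300,320),5)"
```

```text
t 3.95 pos [0.4387 0.1908 0.27  ] yaw_y -1.2511 tilt [ 0.0008 -0.0004] F [-0.41 -0.77  4.04] w 0.221 39.00639295578003
shares [-0.0025  0.0073 -0.0051]
```

View pics/g1.png

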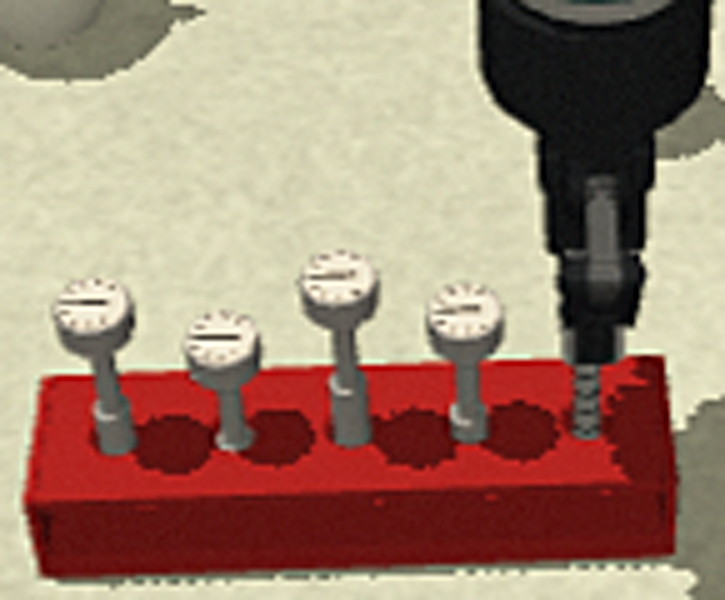

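The rod is gripped with the tip at TCP z − 0.264. I'll lift it and carry it to the well.

Emit:
drive_tool(deltas=[0, 0, -0.25, 0, 0, 0, -0.5, 0, 0, 0, -0.75, 0, 0, 0, -1, 0, 0, 0, -1, 0, 0, 0, -1, 0])

```text
time: 4.75
position: [0.438, 0.191, 0.4685]
tool_rot: [-3.101, -0.5, 0.004]
ft_force: [-0.4, -0.6, -0.9]
gripper_width: 0.221
grip_force: 39.6
```

Emit:
drive_tool(deltas=[-0.05, 0.25, 0, 0, -0.09, 0.5, 0, 0, -0.13, 0.75, 0, 0, -0.17, 1, 0, 0, -0.17, 1, 0, 0])

```text
time: 5.38
position: [0.4693, -0.0124, 0.4671]
tool_rot: [-3.103, -0.491, 0.007]
ft_force: [-0.4, 1.7, -1.7]
gripper_width: 0.226
grip_force: 39.7
```

Emit:
drive_tool(deltas=[-0.05, 0.25, 0, 0, -0.09, 0.5, 0, 0, -0.13, 0.75, 0, 0, -0.17, 1, 0, 0, -0.17, 1, 0, 0])

```text
time: 6.0
position: [0.5002, -0.2123, 0.4671]
tool_rot: [-3.1, -0.494, 0.005]
ft_force: [-0.5, 0.1, -1.5]
gripper_width: 0.224
grip_force: 39.9
```

Emit:
drive_tool(deltas=[-0.05, 0.25, 0, 0, -0.05, 0.285, 0, 0, -0.05, 0.285, 0, 0, -0.05, 0.285, 0, 0, -0.05, 0.285, 0, 0, -0.05, 0.285, 0, 0])

```text
time: 6.75
position: [0.5079, -0.2666, 0.47]
tool_rot: [3.101, 0.501, 0.001]
ft_force: [-0.0, 0.4, -0.7]
gripper_width: 0.224
grip_force: 40.0
```

```bash
python3 -c "
from h import *
go(.5072,-.2683,.385)
im=read_camera('side')[:,:,::-1]
print(pix('side',(.507,-.268,.2)),pix('side',(.507,-.268,.105)),pix('top',(.507,-.268,.105)))
cv2.imwrite('pics/a.png',cv2.resize(im[60:160,240:350],None,fx=6,fy=6,interpolation=cv2.INTER_CUBIC))"
```

```text
t 6.75 pos [ 0.5079 -0.2666  0.47  ] yaw_y -1.2506 tilt [ 0.0004 -0.0001] F [-0.05  0.38 -0.69] w 0.224 40.00735938549042
shares [-0.006   0.0067  0.425 ]
[293.60709008  91.83434313] [292.2078     125.86207409] [367.89669323 205.71755206]
```

View pics/a.png

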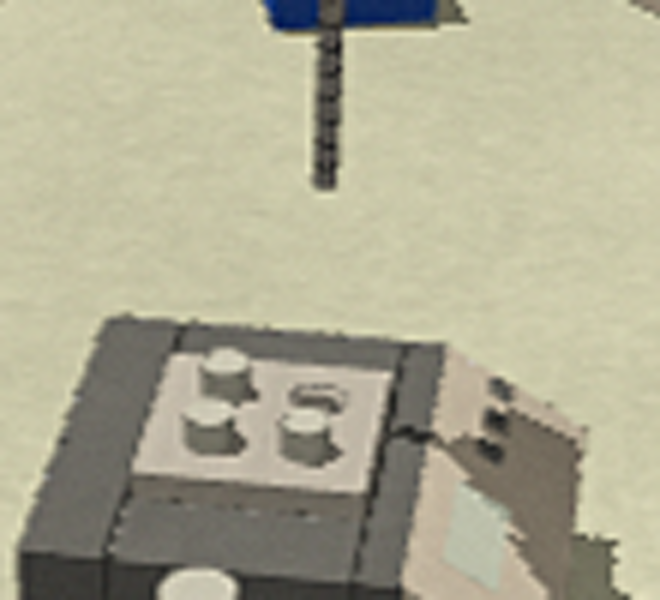

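The rod tip is at (324,187), over the ring at (318,397), and both agree with the predicted pixels. Next I'll descend and feel for the bottom.

Emit:
drive_tool(deltas=[-0.006, 0.007, 0.1, 0, -0.006, 0.007, 0.25, 0, -0.006, 0.007, 0.4, 0, -0.006, 0.007, 0.45, 0, -0.006, 0.007, 0.48, 0, -0.006, 0.007, 0.52, 0, -0.006, 0.007, 0.56, 0, -0.006, 0.007, 0.6, 0, -0.006, 0.007, 0.64, 0, -0.006, 0.007, 0.66, 0, -0.006, 0.007, 0.66, 0, -0.006, 0.007, 0.66, 0])

```text
time: 8.3
position: [0.5074, -0.2692, 0.338]
tool_rot: [3.101, 0.5, 0.001]
ft_force: [-0.3, -0.1, -0.9]
gripper_width: 0.219
grip_force: 40.0
```

Emit:
drive_tool(deltas=[0, 0, 0.02, 0, 0, 0, 0.035, 0, 0, 0, 0.035, 0, 0, 0, 0.035, 0])

```text
time: 8.8
position: [0.5073, -0.2692, 0.3307]
tool_rot: [3.101, 0.5, 0.0]
ft_force: [0.6, 0.3, -0.6]
gripper_width: 0.22
grip_force: 40.0
```

Emit:
drive_tool(deltas=[0, 0, 0.02, 0, 0, 0, 0.035, 0, 0, 0, 0.05, 0, 0, 0, 0.05, 0, 0, 0, 0.05, 0])

```text
time: 9.43
position: [0.5073, -0.2692, 0.3207]
tool_rot: [3.101, 0.5, 0.0]
ft_force: [0.4, -0.1, -1.9]
gripper_width: 0.224
grip_force: 40.0
```

Emit:
drive_tool(deltas=[0, 0, 0.02, 0, 0, 0, 0.035, 0, 0, 0, 0.05, 0, 0, 0, 0.05, 0, 0, 0, 0.05, 0])

```text
time: 10.05
position: [0.5073, -0.2692, 0.3107]
tool_rot: [3.101, 0.5, 0.0]
ft_force: [-0.3, 0.5, -0.7]
gripper_width: 0.221
grip_force: 40.0
```

Emit:
drive_tool(deltas=[0, 0, 0.02, 0, 0, 0, 0.035, 0, 0, 0, 0.035, 0, 0, 0, 0.035, 0])

```text
time: 10.55
position: [0.5073, -0.2691, 0.3037]
tool_rot: [3.102, 0.5, -0.0]
ft_force: [-0.2, 0.2, -1.1]
gripper_width: 0.219
grip_force: 40.3
```

Emit:
drive_tool(deltas=[0, 0, 0.01, 0, 0, 0, 0.015, 0, 0, 0, 0.015, 0, 0, 0, 0.015, 0])

```text
time: 11.05
position: [0.5075, -0.2692, 0.3029]
tool_rot: [3.1, 0.499, 0.003]
ft_force: [-2.3, 1.8, 9.5]
gripper_width: 0.221
grip_force: 41.3
```

Contact is at TCP z 0.303 with +9.5 N, which puts the tip 66 mm below the face, so the 66 mm thermometer is needed. Now the rod goes back to its hole.

Emit:
drive_tool(deltas=[0, 0, 0, 0, 0, 0, 0, 0, 0, 0, -0.1, 0, 0, 0, -0.3, 0, 0, 0, -0.5, 0, 0, 0, -0.75, 0, 0, 0, -0.85, 0, 0, 0, -0.85, 0])

```text
time: 12.05
position: [0.5074, -0.2692, 0.4726]
tool_rot: [3.099, 0.499, 0.005]
ft_force: [0.7, 0.9, -2.0]
gripper_width: 0.222
grip_force: 40.1
```

Emit:
drive_tool(deltas=[0.05, -0.25, 0, 0, 0.09, -0.5, 0, 0, 0.13, -0.75, 0, 0, 0.17, -1, 0, 0, 0.17, -1, 0, 0])

```text
time: 12.68
position: [0.4754, -0.0656, 0.4692]
tool_rot: [-3.098, -0.506, 0.004]
ft_force: [-0.4, -0.2, -1.4]
gripper_width: 0.223
grip_force: 40.2
```

Emit:
drive_tool(deltas=[0.05, -0.25, 0, 0, 0.09, -0.5, 0, 0, 0.13, -0.75, 0, 0, 0.17, -1, 0, 0, 0.17, -1, 0, 0])

```text
time: 13.3
position: [0.4458, 0.134, 0.4693]
tool_rot: [-3.1, -0.506, 0.003]
ft_force: [-0.0, -0.2, -1.9]
gripper_width: 0.221
grip_force: 40.3
```

Emit:
drive_tool(deltas=[0.05, -0.25, 0, 0, 0.05, -0.285, 0, 0, 0.05, -0.285, 0, 0, 0.05, -0.285, 0, 0, 0.05, -0.285, 0, 0, 0.05, -0.285, 0, 0])

```text
time: 14.05
position: [0.438, 0.1886, 0.4707]
tool_rot: [3.102, 0.498, 0.0]
ft_force: [-0.8, 0.0, -2.2]
gripper_width: 0.222
grip_force: 40.3
```

```bash
python3 -c "
from h import *
go(.4387,.1905,.274)"
```

```text
t 14.05 pos [0.438  0.1886 0.4707] yaw_y -1.2526 tilt [ 0.0002 -0.0003] F [-0.84  0.02 -2.18] w 0.222 40.32046616077423
shares [ 0.0063 -0.0084  0.9836]
```

Emit:
drive_tool(deltas=[0.006, -0.008, 0.2, 0, 0.006, -0.008, 0.45, 0, 0.006, -0.008, 0.65, 0, 0.006, -0.008, 0.75, 0, 0.006, -0.008, 0.8, 0, 0.006, -0.008, 0.85, 0, 0.006, -0.008, 0.9, 0, 0.006, -0.008, 0.95, 0, 0.006, -0.008, 0.98, 0, 0.006, -0.008, 0.995, 0, 0.006, -0.008, 0.995, 0, 0.006, -0.008, 0.995, 0])

```text
time: 15.55
position: [0.4386, 0.1912, 0.2719]
tool_rot: [3.102, 0.5, 0.001]
ft_force: [-0.3, -0.5, -0.9]
gripper_width: 0.217
grip_force: 40.3
```

Emit:
drive_tool(deltas=[0, 0, 0.009, 0, 0, 0, 0.009, 0, 0, 0, 0.009, 0])

```text
time: 15.92
position: [0.4386, 0.1912, 0.27]
tool_rot: [3.102, 0.5, 0.001]
ft_force: [0.4, -0.2, 0.7]
gripper_width: 0.222
grip_force: 40.6
```

Emit:
drive_tool(deltas=[0, 0, 0, 0, 0, 0, 0, 0, 0, 0, 0, 0, 0, 0, 0, 0, 0, 0, 0, 0, 0, 0, -0.3, 0, 0, 0, -0.6, 0, 0, 0, -0.6, 0, 0, 0, -0.6, 0], fingers=1)

```text
time: 17.05
position: [0.438, 0.191, 0.3895]
tool_rot: [3.101, 0.5, -0.001]
ft_force: [0.3, 0.0, 0.0]
gripper_width: 0.997
grip_force: 0.0
```

```bash
python3 -c "
from h import *
snap('side','b',(155,200,300,320),5)
go(.522,.2172,.272)"
```

```text
t 17.1 pos [0.4378 0.1909 0.3886] yaw_y -1.2514 tilt [-0.0025 -0.0008] F [-0.41  0.5  -0.39] w 1.002 0.0
shares [0.4423 0.0075 0.582 ]
```

View pics/b.png

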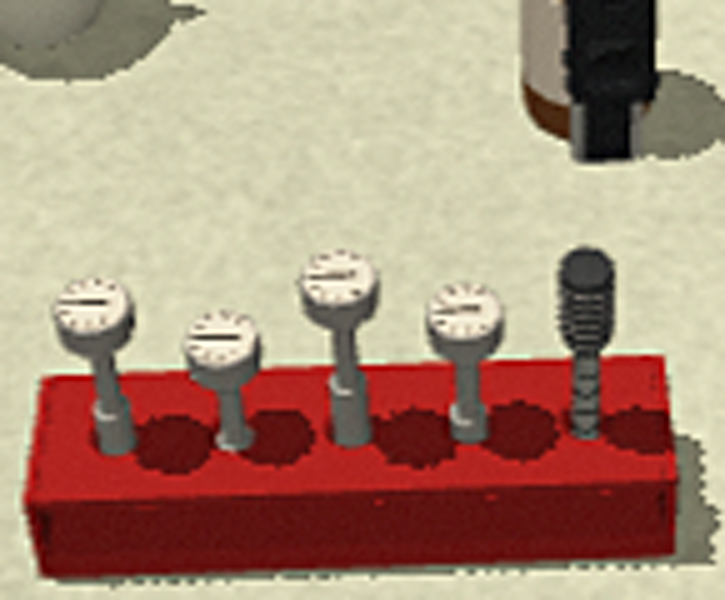

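The rod is upright in its hole at (586,340). The 66 mm thermometer is the tallest one, in the middle hole at (338,275). I'll take it by the dial.

Emit:
drive_tool(deltas=[0.2, 0, 0, 0, 0.44, 0.005, 0, 0, 0.44, 0.005, 0, 0, 0.44, 0.005, 0.2, 0, 0.44, 0.005, 0.4, 0, 0.44, 0.005, 0.57, 0, 0.44, 0.005, 0.57, 0, 0.44, 0.005, 0.57, 0])

```text
time: 18.1
position: [0.5223, 0.2178, 0.2763]
tool_rot: [3.102, 0.5, 0.0]
ft_force: [0.4, 0.3, 0.5]
gripper_width: 1.003
grip_force: 0.0
```

Emit:
drive_tool(deltas=[0, 0, 0, 0, 0, 0, 0, 0, 0, 0, 0, 0, 0, 0, 0, 0, 0, 0, 0, 0, 0, 0, 0, 0], fingers=0)

```text
time: 18.85
position: [0.5227, 0.2179, 0.2766]
tool_rot: [-3.102, -0.5, -0.003]
ft_force: [-0.9, -0.6, 5.7]
gripper_width: 0.311
grip_force: 39.3
```

Emit:
drive_tool(deltas=[0, 0, -0.25, 0, 0, 0, -0.5, 0, 0, 0, -0.75, 0, 0, 0, -1, 0, 0, 0, -1, 0, 0, 0, -1, 0])

```text
time: 19.6
position: [0.522, 0.2177, 0.4747]
tool_rot: [3.101, 0.5, -0.003]
ft_force: [0.0, 1.6, -0.9]
gripper_width: 0.312
grip_force: 39.7
```

Emit:
drive_tool(deltas=[-0.09, 0.25, 0, 0, -0.18, 0.5, 0, 0, -0.28, 0.76, 0, 0, -0.36, 1, 0, 0, -0.36, 1, 0, 0])

```text
time: 20.23
position: [0.5165, 0.0023, 0.4734]
tool_rot: [3.103, 0.492, -0.008]
ft_force: [-0.9, 1.2, -0.3]
gripper_width: 0.31
grip_force: 39.7
```

Emit:
drive_tool(deltas=[-0.09, 0.25, 0, 0, -0.18, 0.5, 0, 0, -0.28, 0.76, 0, 0, -0.36, 1, 0, 0, -0.36, 1, 0, 0])

```text
time: 20.85
position: [0.5114, -0.2095, 0.4734]
tool_rot: [-3.101, -0.493, 0.005]
ft_force: [-0.3, 0.9, -0.5]
gripper_width: 0.311
grip_force: 39.8
```

Emit:
drive_tool(deltas=[-0.1, 0.25, 0, 0, -0.11, 0.285, 0, 0, -0.11, 0.285, 0, 0, -0.11, 0.285, 0, 0, -0.11, 0.285, 0, 0, -0.11, 0.285, 0, 0])

```text
time: 21.6
position: [0.5083, -0.2674, 0.4762]
tool_rot: [3.101, 0.501, 0.001]
ft_force: [0.0, -0.3, -0.6]
gripper_width: 0.31
grip_force: 39.9
```

```bash
python3 -c "
from h import *
go(.507,-.2685,.39)
im=read_camera('side')[:,:,::-1]
cv2.imwrite('pics/c.png',cv2.resize(im[60:160,240:350],None,fx=6,fy=6,interpolation=cv2.INTER_CUBIC))
p=ctrl.get_state()['position'];print(pix('side',(p[0],p[1],p[2]-.2706)), pix('side',(.507,-.2685,.105)))"
```

```text
t 21.6 pos [ 0.5083 -0.2674  0.4762] yaw_y -1.2504 tilt [ 0.0004 -0.0001] F [ 0.04 -0.27 -0.64] w 0.31 39.89924669265747
shares [-0.0078  0.0033  0.4308]
[293.151143    89.76702669] [292.25230647 125.76149835]
```

View pics/c.png

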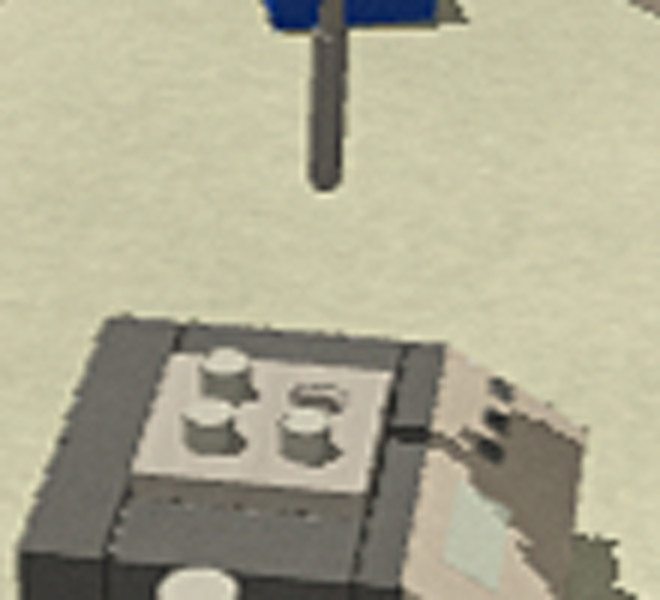

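The 66 mm thermometer hangs straight, with its tip at (325,187) over the ring at (318,397). I'll insert it slowly.

Emit:
drive_tool(deltas=[-0.005, 0.004, 0.15, 0, -0.005, 0.004, 0.3, 0, -0.005, 0.004, 0.42, 0, -0.005, 0.004, 0.46, 0, -0.005, 0.004, 0.49, 0, -0.005, 0.004, 0.51, 0, -0.005, 0.004, 0.53, 0, -0.005, 0.004, 0.55, 0, -0.005, 0.004, 0.55, 0, -0.005, 0.004, 0.55, 0])

```text
time: 22.9
position: [0.5076, -0.2693, 0.3661]
tool_rot: [3.101, 0.499, 0.0]
ft_force: [-0.0, 0.5, 0.1]
gripper_width: 0.315
grip_force: 39.9
```

Emit:
drive_tool(deltas=[0, 0, 0.03, 0, 0, 0, 0.06, 0, 0, 0, 0.09, 0, 0, 0, 0.12, 0, 0, 0, 0.12, 0])

```text
time: 23.52
position: [0.5073, -0.2692, 0.3412]
tool_rot: [-3.101, -0.499, 0.002]
ft_force: [0.7, -1.0, -1.5]
gripper_width: 0.311
grip_force: 39.9
```

Emit:
drive_tool(deltas=[0, 0, 0.03, 0, 0, 0, 0.06, 0, 0, 0, 0.09, 0, 0, 0, 0.12, 0, 0, 0, 0.14, 0, 0, 0, 0.145, 0, 0, 0, 0.145, 0])

```text
time: 24.4
position: [0.5076, -0.2693, 0.313]
tool_rot: [3.101, 0.5, 0.0]
ft_force: [0.1, -0.2, 0.2]
gripper_width: 0.306
grip_force: 39.9
```

Emit:
drive_tool(deltas=[0, 0, 0.01, 0, 0, 0, 0.018, 0, 0, 0, 0.018, 0, 0, 0, 0.018, 0])

```text
time: 24.9
position: [0.5076, -0.2693, 0.3097]
tool_rot: [3.101, 0.5, 0.001]
ft_force: [-0.6, 0.8, 1.8]
gripper_width: 0.31
grip_force: 40.1
```

Emit:
drive_tool(deltas=[0, 0, 0.004, 0, 0, 0, 0.006, 0, 0, 0, 0.006, 0])

```text
time: 25.28
position: [0.5079, -0.2693, 0.3096]
tool_rot: [3.1, 0.499, 0.003]
ft_force: [-0.3, 1.3, 7.6]
gripper_width: 0.313
grip_force: 40.6
```

On the bottom: the height didn't change and the force rose to 7.6 N at the expected z. I'll let go and back off.

Emit:
drive_tool(deltas=[0, 0, -0.005, 0, 0, 0, -0.005, 0])

```text
time: 25.52
position: [0.5077, -0.2693, 0.3096]
tool_rot: [3.101, 0.499, 0.001]
ft_force: [0.0, 0.6, 5.4]
gripper_width: 0.311
grip_force: 40.3
```

Emit:
drive_tool(deltas=[0, 0, 0, 0, 0, 0, 0, 0, 0, 0, 0, 0, 0, 0, 0, 0, 0, 0, 0, 0, 0, 0, 0, 0, 0, 0, -0.2, 0, 0, 0, -0.45, 0, 0, 0, -0.7, 0, 0, 0, -0.7, 0, 0, 0, -0.7, 0], fingers=1)

```text
time: 26.9
position: [0.5072, -0.2691, 0.4485]
tool_rot: [-3.101, -0.499, 0.001]
ft_force: [0.3, 0.3, -0.2]
gripper_width: 0.999
grip_force: 0.0
```

```bash
python3 -c "
from h import *
im=read_camera('side')[:,:,::-1]
f=lambda a:cv2.resize(a,None,fx=4,fy=4,interpolation=cv2.INTER_CUBIC)
cv2.imwrite('pics/d.png',np.hstack([f(im[240:320,155:250]),f(im[80:160,240:340])]))
cv2.imwrite('pics/d.png',np.vstack([f(im[80:160,190:340]),f(im[250:300,155:305])]))
print(pix('side',(.507,-.2685,.105)),pix('side',(.507,-.2685,.161)));go(.5,-.27,.4)"
```

```text
[292.25230647 125.76149835] [293.06040797 106.14073834]
t 26.95 pos [ 0.5071 -0.269   0.4477] yaw_y -1.2514 tilt [-0.0022  0.0015] F [-0.41 -0.42 -0.4 ] w 1.003 0.0
shares [-0.035  -0.0061  0.2384]
```

View pics/d.png

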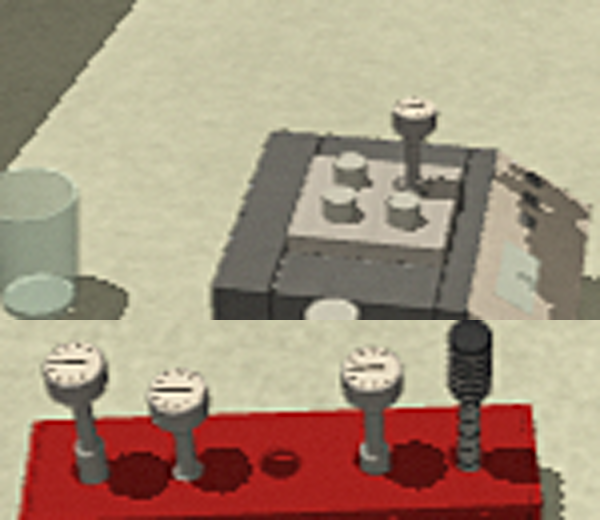

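The thermometer stands in the well with its dial top at (414,103). That is pixel (293,106), where a flush shoulder should put it. The tubes are unmoved, and the other three thermometers and the rod stand in the rack.

```bash
python3 -c "
from h import *
print(order.finish_job())"
```

```text
the job is handed in; nothing more can be done
None
```

I handed the job in at about 27 s of the 72 s allowed: the rod found the well 66 mm deep and is back upright in the rack, and the 66 mm thermometer rests on the bottom, let go, its shoulder level with the face in the last picture (no verdict was returned).

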